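# Roll-check three guide rollers and reject the one that wobbles

### The arm

A 6-joint arm with a two-finger parallel gripper is mounted at the origin on the work surface. World frame = base frame: x ahead of the robot, y to its left, z up, the work surface at z = 0. Lengths are in m, angles in rad, forces in N, time in s.
With the tool pointing down it reaches from about 0.425 to 0.95 m from the base axis. Payload 3.5 kg.
Tool frame: the origin (TCP) lies midway between the tips of the shut fingers; the grasp point (between the pads) lies 19 mm behind it; z points along the fingers, y is the line along which they close (so a half turn about z gives the same grasp; the last joint's range is limited). The gripper opens to 85 mm and grips with 20 to 120 N. Pads are 22 mm wide; open, the fingers measure 114 mm over their backs; the gripper's body (76 mm by 85 mm) begins 54 mm behind the grasp point. The pads swing forward as they close: fully open they stand 13 mm farther back than shut.
Start: joints at [-0.15, 0.286, 1.577, -0, 1.279, -0.15], TCP at [0.675, 0, 0.231] pointing down, gripper open.
Joint ranges: [-2.77, 2.77], [-0.9, 2.22], [0.21, 2.48], [-1.53, 4.67], [0.24, 2.81], [-2.84, 2.84]. Speed limits (rad/s): [2.79, 2.79, 3.14, 3.14, 3.14, 3.14].

### API

Orientations are given as a unit quaternion [x, y, z, w].
In Python, from plant import get_state, read_camera, ctrl gives the robot as it stands.
- The arm moves only by the shell command python3 -m crank 'ROWS' [FORCE]. ROWS is JSON, a list of rows, each a list of 3 entries, a list of its own where there are three numbers: the shift along the tool's x, y, z in mm, then the turn about the tool's z in degrees, then the closure in counts, from 0 (fully open) to 255 (shut). In form: [[[tx, ty, tz], yaw, claw], ...]. A call has 1 to 10 rows; each row is the pose to reach, as a shift and turn from the pose commanded when the call began, along the tool's axes at that moment; what a row does not reach only later rows make up. A row lasts 1/10 s, in which the tool goes at most 50 mm and 8.59 degrees, less where a joint would pass 70% of its speed; a pose out of reach is approached as far as the arm can. A call with a gripper value outside its range is refused whole. The fingers move at their own pace and stop on an object; FORCE is the grip in N (left out, the last holds). Time passes only in rows, so rows that repeat a pose let the fingers close. It gives the time, the measured TCP pose, the force, the opening and the grip force at its end, in the units of the state.
- get_state(): the state, without advancing time (a new reading comes with each control period).
- read_camera(name): name is "scene" or "side" or "wrist"; returns a dict with "frame" (400x640x3 uint8, blue, green, red), "range_z" (400x640 float32, m along the optical axis (not along the pixel's ray), 0 where there is no reading), "vfov" (degrees; the focal length in pixels is half the picture's height over the tangent of half this angle, whatever the lens; pixels are square), "cx", "cy" (the principal point, pixels), "k1" (the pictures are not rectified: a ray, as slopes to the right and down, at radius r is drawn at 1 + k1 r^2 times it, then the intrinsics apply), "origin" and "orientation" of the camera in the world. Camera axes: x right, y down, z forward; pixel columns grow to the right and rows downward; lengths in m; the calibration is good to about 2 mm. A picture is of the moment at which its call begins.
- ctrl.sign_off(): hands the job in; it is judged then, once.
The state is a dict: "time": time; "qpos": joint angles; "dq": joint speeds; "joint_efforts": joint torques, N m; "eef_pos": TCP position; "tcp_rot": TCP orientation; "contact_force": force on the tool from outside, world axes, zero at the start; "wrist_torque": the same for the moment, N m; "opening": opening from 0.0 (shut) to 1.0 (fully open); "finger_force": force on a finger pad.
Only numpy, scipy, OpenCV 4.12 (cv2) and the standard library are available. Lean on these libraries where they do the work, as an engineer would, in place of code of your own. Each camera call takes 0.05 s, during which the arm holds its last target. There are 200 camera calls.

### The job

One of the three steel rollers on the stone plate does not run true. Pressing only lightly, roll each of them over the plate into the aluminium channel along its far edge (roll them, do not slide or carry them), feeling which one rises and falls as it turns; then take the one that wobbles out of the channel and set it down in the plain grey reject tray without dropping it. The two true rollers stay in the channel and are never lifted; leave the other things on the bench alone.

Things in the scene. Friction and masses are not known exactly. Their poses are not given: they have to be found in the camera images.
- checking_plate: dark stone plate, fixed: 110 mm (own x) by 330 mm (own y), flat top 20 mm above the table. Origin: centre of its underside; own x points across it to the channel, away from the robot. The rollers start on it side by side, about 107 mm apart, shafts along its y within 3 degrees and 39 to 46 mm short of its far edge
- channel: aluminium channel fixed along the plate's far edge: floor 27 mm wide (own x), 330 mm long, 3 mm lower than the plate's top; beyond it an 8 mm thick rail, 4 mm higher than the plate's top. A roller that has dropped in stays, its disc centres 9 to 14 mm beyond the plate's edge. Origin: on the table under the plate's far edge, mid-length; axes as the plate's
- roller_1: steel roller, 84 mm long, 0.18 kg: two end discs 32 mm across, 12 mm thick, 60 mm apart, on a 10 mm shaft. Origin: middle of the shaft's axis, 16 mm above the plate at the start; own y along the shaft, z up at the start, turning as it rolls. One of the three (not told which) has discs 3 mm off centre: its shaft rises and falls 3 mm, each within a quarter turn (25 mm); the others stay level
- roller_2: steel roller, 84 mm long, 0.18 kg: two end discs 32 mm across, 12 mm thick, 60 mm apart, on a 10 mm shaft. Origin: middle of the shaft's axis, 16 mm above the plate at the start; own y along the shaft, z up at the start, turning as it rolls. One of the three (not told which) has discs 3 mm off centre: its shaft rises and falls 3 mm, each within a quarter turn (25 mm); the others stay level
- roller_3: steel roller, 84 mm long, 0.18 kg: two end discs 32 mm across, 12 mm thick, 60 mm apart, on a 10 mm shaft. Origin: middle of the shaft's axis, 16 mm above the plate at the start; own y along the shaft, z up at the start, turning as it rolls. One of the three (not told which) has discs 3 mm off centre: its shaft rises and falls 3 mm, each within a quarter turn (25 mm); the others stay level
- reject_tray: reject tray: plain open grey plastic tray without partitions, 120 by 120 mm outside, 32 mm high, walls and floor 4 mm, fixed at one side of the plate (left or right). Origin: centre of its underside
- parts_box: black parts box with nine filled compartments, 120 by 120 mm, 32 mm high, fixed, on the side of the plate opposite the tray; nothing belongs in it. Origin: centre of its underside
- oil_bottle: small amber bottle, 36 mm across, 85 mm tall, standing on the table; a bystander. Origin: centre of its underside
- screwdriver: red-handled screwdriver, 170 mm long, lying on the table beyond the channel; a bystander. Origin: its middle, underside

How it is judged:
By the outcome, as a careful person would: the job done as asked, in the order asked, and still so for the second after the job is handed in, with the robot touching nothing.
It also fails if it takes over 70 s, if anything falls off the work surface, if the arm or the gripper's body presses on something with over 40 N, if the wrist force passes 120 N, or if a joint passes its speed limit or range.

## Working session

There is one attempt and no reset: what is moved stays moved. The work goes in short steps, Python scripts to look and compute and a shell command to move; the robot and the scene stay as the last step left them, time stands still between calls to the robot, and variables do not carry over. Pictures are saved under pics/ and viewed, at most 10 in all, crops included, and the job is handed in when it is done.

```bash
mkdir -p pics; ls
cat > h.py <<'E'
import numpy as np,cv2
from scipy.spatial.transform import Rotation as R
from plant import get_state,read_camera,ctrl
def snap(name,fn):
    c=read_camera(name);cv2.imwrite('pics/'+fn+'.png',c['frame']);np.save('pics/'+fn+'.npy',c,allow_pickle=True);return c
def load(fn): return np.load('pics/'+fn+'.npy',allow_pickle=True).item()
def ray(c,u,v):
    f=200/np.tan(np.radians(c['vfov'])/2)
    K=np.array([[f,0,c['cx']],[0,f,c['cy']],[0,0,1]])
    p=cv2.undistortPoints(np.array([[[u,v]]],float),K,np.array([c['k1'],0,0,0.]))[0,0]
    return np.array([p[0],p[1],1.])
def atz(c,u,v,z):
    d=R.from_quat(c['orientation']).apply(ray(c,u,v));o=np.array(c['origin'])
    return o+d*(z-o[2])/d[2]
def atd(c,u,v):
    return np.array(c['origin'])+R.from_quat(c['orientation']).apply(ray(c,u,v)*c['range_z'][int(v),int(u)])
E
python3 - <<'E'
from h import *
for n in('scene','wrist'):
    c=snap(n,n+'0');print(n,c['origin'],c['orientation'],c['vfov'],c['k1'])
s=get_state();print(s)
E
```

```text
pics
scene [1.28852554 0.47116748 1.01729761] [ 0.45139091  0.81450537 -0.31997713 -0.17447604] 45.25812260843908 -0.08203479167660922
wrist [0.67421769 0.06937501 0.37254285] [ 9.90496357e-01 -4.10315857e-05 -7.15657622e-04  1.37537093e-01] 59.57613166863902 -0.010099737547408985
{'time': 0.1, 'qpos': array([-1.50008187e-01,  2.87139378e-01,  1.57804370e+00, -6.21304079e-06,
        1.27857681e+00, -1.49961563e-01]), 'dq': array([-0.0013352 , -0.00170094, -0.00256476,  0.00122111, -0.00018646,
       -0.00016861]), 'joint_efforts': array([ 1.14915063e-03, -4.07295120e+01, -2.93698221e+01, -1.06323112e-04,
        3.42678482e-03, -4.41654265e-06]), 'eef_pos': array([6.74406200e-01, 1.12315643e-04, 2.30036853e-01]), 'tcp_rot': array([ 7.07122215e-01,  7.07090517e-01, -6.45529613e-04, -8.70356528e-04]), 'contact_force': array([ 0.00382264,  0.29447709, -0.78046895]), 'wrist_torque': array([-0.01650554, -0.00997353,  0.02807221]), 'finger_force': 0.0, 'opening': 1.0001464500114394}
```

View both.

View pics/scene0.png

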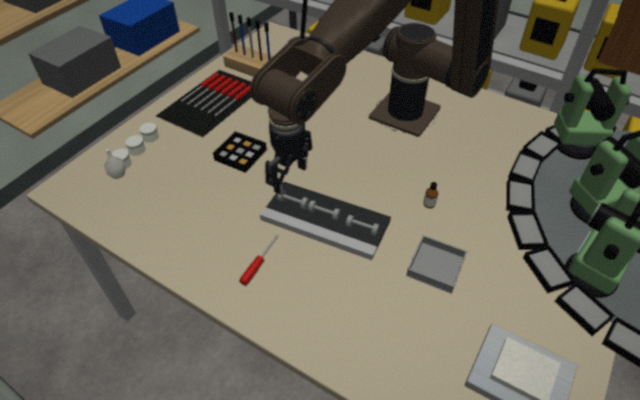

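View pics/wrist0.png

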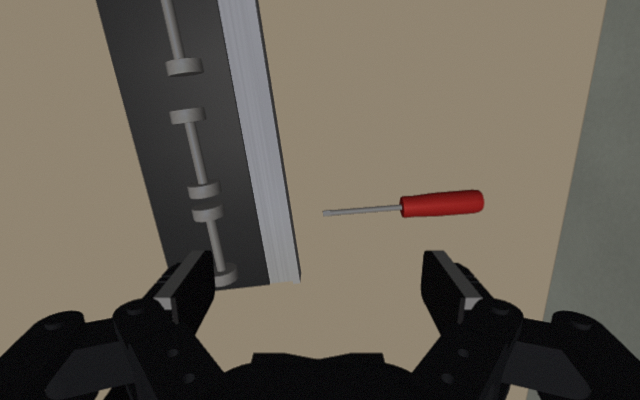

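Run:
```python
from h import *
c=load('wrist0');s=load('scene0')
P=lambda n,c,u,v,z:print(n,np.round(atz(c,u,v,z)*1000,1),np.round(atd(c,u,v)*1000,1))
for n,u,v,z in[('r1a',207,214,.05),('r1b',222,274,.05),('r2a',187,116,.05),('r2b',203,190,.05),('r3b',184,67,.05),('edge',218,2,.02),('edge',269,282,.02),('near',97,2,.02),('railout',300,281,.024),('railout',258,2,.024)]:P(n,c,u,v,z)
for n,u,v,z in[('s r1',292,199,.04),('s r2',323,211,.04),('s r3',363,224,.04),('tray f',437,263,.004),('t c1',423,238,.032),('t c2',467,249,.032),('t c3',452,290,.032),('t c4',408,270,.032),('bottle',433,185,.08)]:P(n,s,u,v,z)
```

```text
r1a [565.8 -42.1  50. ] [566.5 -41.4  51.9]
r1b [ 575.6 -107.2   50. ] [ 574.8 -108.5   47.6]
r2a [555.7  51.5  50. ] [556.1  51.6  50.9]
r2b [564.1 -17.8  50. ] [564.3 -17.6  50.7]
r3b [557.3  93.4  50. ] [557.3  93.3  50.1]
edge [583.1 151.5  20. ] [582.4 152.1  17.1]
edge [ 618.8 -133.6   20. ] [ 618.9 -133.4   20.4]
near [472.3 152.   20. ] [471.7 152.3  19. ]
railout [ 654.1 -130.    24. ] [ 6.528e+02 -1.435e+02  4.000e-01]
railout [620.2 150.4  24. ] [616.6 155.8   1. ]
s r1 [570.1 -80.   40. ] [568.8 -81.   38.2]
s r2 [562.2  16.4  40. ] [558.1  13.9  34.5]
s r3 [545.1 130.5  40. ] [545.8 130.8  40.9]
tray f [531.7 342.5   4. ] [531.  342.4   3.1]
t c1 [498.1 283.6  32. ] [495.2 282.9  28.4]
t c2 [471.4 395.   32. ] [444.4 392.5  -0.6]
t c3 [606.7 408.   32. ] [593.2 406.7  12.4]
t c4 [609.8 293.1  32. ] [607.8 292.5  29.1]
bottle [352.5 241.   80. ] [356.3 241.9  83.8]
```

```bash
python3 -m crank '[[[10,-45,-50],-3.5,0],[[20,-90,-90],-7,0],[[20,-90,-90],-7,0],[[20,-90,-90],-7,0]]'
python3 - <<'E'
from h import *
c=snap('wrist','w1')
cv2.imwrite('pics/w1b.png',cv2.resize(c['frame'][:,100:500],(800,800),interpolation=cv2.INTER_CUBIC)[:600])
E
```

```text
time: 0.5
eef_pos: [0.5847, 0.0206, 0.3259]
tcp_rot: [0.662, 0.749, 0.002, 0.003]
contact_force: [1.0, -0.7, 0.4]
opening: 1.003
finger_force: 0.0
```

View pics/w1b.png

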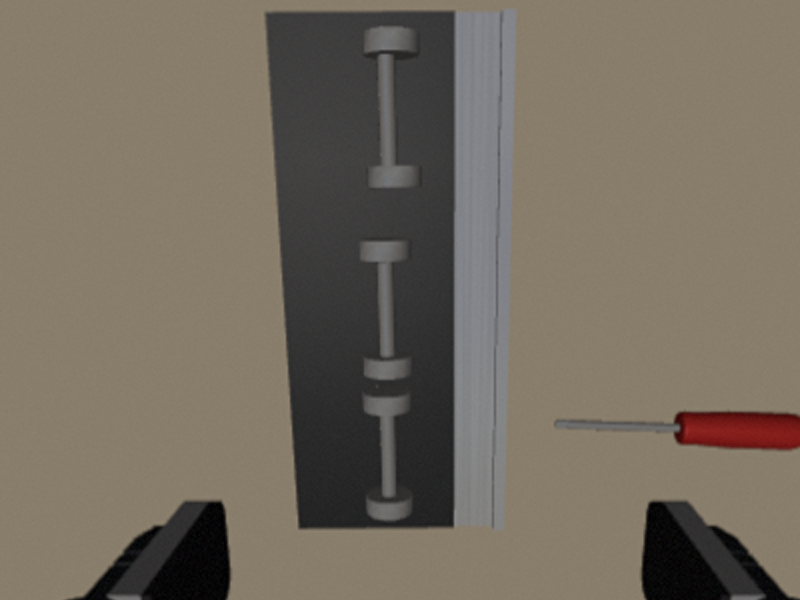

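Run:
```python
from h import *
c=load('w1');s=get_state();T=R.from_quat(s['tcp_rot']);p0=s['eef_pos'];print(np.round(T.as_matrix(),3))
def g(n,u,v,z):
    p=atz(c,100+u/2,v/2,z);print(n,'world',np.round(p*1000,1),'tool',np.round(T.inv().apply(p-p0)*1000,1))
for n,a in dict(A=[(386,58),(388,166)],B=[(386,264),(387,355)],C=[(387,415),(389,496)]).items():
    for q in a:g(n+' shaft',*q,.039)
for n,a in dict(A=[(391,37),(394,175)],B=[(384,247),(387,364)],C=[(386,401),(389,500)]).items():
    for q in a:g(n+' disc',*q,.051)
for q in [(455,12),(455,526)]:g('edge',*q,.02)
for q in [(508,12),(500,526)]:g('rail',*q,.024)
```

```text
[[-0.122  0.992  0.004]
 [ 0.992  0.122 -0.001]
 [-0.001  0.004 -1.   ]]
A shaft world [542.  157.2  39. ] tool [141.5 -27.1 284. ]
A shaft world [549.2  99.5  39. ] tool [ 83.3 -27.  284. ]
B shaft world [553.9  42.7  39. ] tool [ 26.4 -29.3 284.1]
B shaft world [560.4 -13.7  39. ] tool [-30.3 -29.7 284.1]
C shaft world [564.6 -53.2  39. ] tool [-70.1 -30.5 284.2]
C shaft world [ 571.8 -109.6   39. ] tool [-127.   -30.2  284.2]
A disc world [544.5 166.1  51. ] tool [150.  -23.5 272. ]
A disc world [553.8  94.7  51. ] tool [ 78. -23. 272.]
B disc world [552.3  53.7  51. ] tool [ 37.5 -29.5 272.1]
B disc world [561.4 -16.4  51. ] tool [-33.2 -29.  272.1]
C disc world [563.3 -40.1  51. ] tool [-57.  -30.1 272.2]
C disc world [ 572.2 -106.9   51. ] tool [-124.3  -29.4  272.2]
edge world [577.7 189.6  20. ] tool [169.3  12.2 303.1]
edge world [ 620.4 -135.9   20. ] tool [-159.    14.8  303.4]
rail world [607.9 192.5  24. ] tool [168.4  42.5 299.2]
rail world [ 651.3 -130.1   24. ] tool [-157.    46.2  299.6]
```

```bash
python3 -m crank '[[[-1,-15,50],0,195],[[-2,-29,100],0,195],[[-2,-29,150],0,195],[[-2,-29,200],0,195],[[-2,-29,240],0,195],[[-2,-29,240],0,195],[[-2,-29,240],0,195]]' 20
python3 - <<'E'
from h import *
s=get_state();print(s['opening'],s['eef_pos'])
c=snap('wrist','w2')
E
```

```text
time: 1.25
eef_pos: [0.5557, 0.0144, 0.0797]
tcp_rot: [0.663, 0.749, -0.001, -0.002]
contact_force: [-0.4, -0.3, -0.2]
opening: 0.238
finger_force: 0.0
0.23777066149342765 [0.55574103 0.01443039 0.07970274]
```

View pics/w2.png

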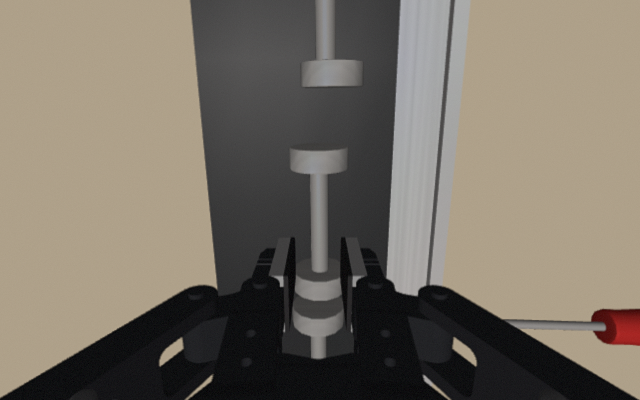

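```bash
python3 -m crank '[[[0,0,30],0,195],[[0,0,45],0,195],[[0,0,52],0,195],[[0,0,52],0,195],[[0,0,52],0,195]]'
python3 - <<'E'
from h import *
c=snap('wrist','w3')
# discs/shaft heights along column
for v in range(60,260,12):
    print(v,[ (u,round(atd(c,u,v)[2]*1000)) for u in (310,316,319,322,328)])
E
```

```text
time: 1.8
eef_pos: [0.5574, 0.0144, 0.0305]
tcp_rot: [0.663, 0.749, 0.001, 0.001]
contact_force: [0.2, 1.1, -0.3]
opening: 0.235
finger_force: 0.0
60 [(310, 49), (316, 50), (319, 50), (322, 52), (328, 51)]
72 [(310, 49), (316, 51), (319, 51), (322, 50), (328, 51)]
84 [(310, 30), (316, 173), (319, 29), (322, 28), (328, 27)]
96 [(310, 19), (316, 20), (319, 20), (322, 20), (328, 21)]
108 [(310, 20), (316, 21), (319, 20), (322, 21), (328, 20)]
120 [(310, 20), (316, 21), (319, 19), (322, 21), (328, 20)]
132 [(310, 20), (316, 20), (319, 19), (322, 19), (328, 21)]
144 [(310, 19), (316, 19), (319, 20), (322, 173), (328, 19)]
156 [(310, 20), (316, 20), (319, 20), (322, 20), (328, 20)]
168 [(310, 46), (316, 45), (319, 47), (322, 47), (328, 47)]
180 [(310, 51), (316, 52), (319, 52), (322, 51), (328, 51)]
192 [(310, 51), (316, 51), (319, 52), (322, 51), (328, 51)]
204 [(310, 40), (316, 41), (319, 40), (322, 41), (328, 20)]
216 [(310, 41), (316, 42), (319, 40), (322, 41), (328, 20)]
228 [(310, 41), (316, 42), (319, 41), (322, 41), (328, 19)]
240 [(310, 41), (316, 40), (319, 41), (322, 40), (328, 21)]
252 [(310, 41), (316, 42), (319, 40), (322, 40), (328, 21)]
```

View pics/w3.png

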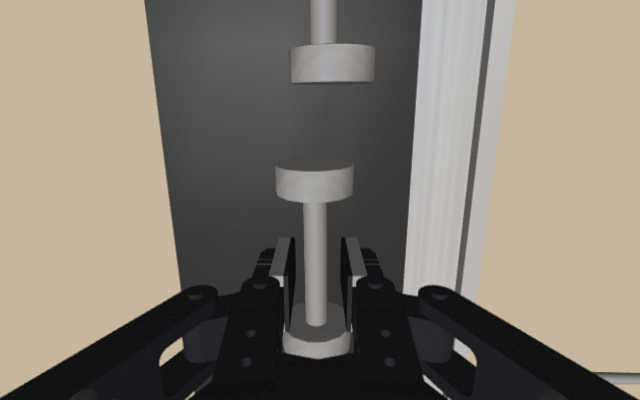

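```bash
python3 -m crank '[[[0,0,3],0,195],[[0,5,3],0,195],[[0,10,3],0,195],[[0,14,3],0,195],[[0,18,3],0,195],[[0,22,3],0,195],[[0,26,3],0,195],[[0,30,3],0,195],[[0,30,3],0,195]]'
python3 - <<'E'
from h import *
c=snap('wrist','w4');z=[];w=[]
for v in range(205,255,3):
    for u in range(300,335):
        p=atd(c,u,v)
        z.append(p[2]*1000)
z=np.array(z);print(np.histogram(z,np.arange(16,60,2)))
print(get_state()['contact_force'])
E
```

```text
time: 2.75
eef_pos: [0.5869, 0.0182, 0.0265]
tcp_rot: [0.663, 0.749, 0.0, 0.0]
contact_force: [-0.4, -0.1, -1.1]
opening: 0.233
finger_force: 0.0
(array([  0,  79,  92,   0,   0,   0,   0,   0,   0,   5,  37, 140, 205,
         9,   0,   0,   0,  19,   7,   0,   0]), array([16, 18, 20, 22, 24, 26, 28, 30, 32, 34, 36, 38, 40, 42, 44, 46, 48,
       50, 52, 54, 56, 58]))
[ 0.58245114 -0.0818643  -0.24661762]
```

View pics/w4.png

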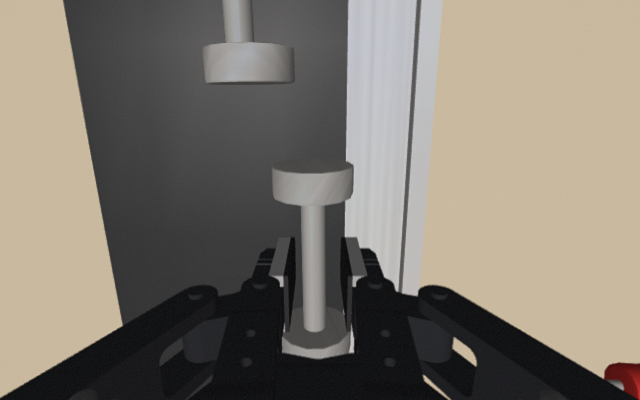

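```bash
python3 -m crank '[[[0,4,0],0,195],[[0,8,0],0,195],[[0,12,0],0,195],[[0,16,0],0,195],[[0,20,0],0,195],[[0,24,0],0,195],[[0,26,0],0,195],[[0,26,0],0,195]]'
python3 - <<'E'
from h import *
c=snap('wrist','w5')
s=get_state();T=R.from_quat(s['tcp_rot'])
for v in (208,228,248):
    P=np.array([T.inv().apply(atd(c,u,v)-s['eef_pos']).tolist()+[atd(c,u,v)[2]] for u in range(296,342,2)])*1000
    print(v,[(round(p[1]),round(p[3])) for p in P])
E
```

```text
time: 3.6
eef_pos: [0.6124, 0.0214, 0.0264]
tcp_rot: [0.663, 0.749, 0.0, 0.0]
contact_force: [0.2, -0.4, 0.2]
opening: 0.233
finger_force: 0.0
208 [(-10, 17), (-9, 18), (-7, 36), (-6, 37), (-5, 37), (-5, 38), (-4, 38), (-3, 39), (-2, 37), (-1, 38), (-1, 37), (0, 37), (1, 37), (2, 35), (3, 18), (4, 17), (5, 16), (6, 17), (7, 17), (7, 17), (8, 18), (9, 17), (10, 17)]
228 [(-10, 17), (-9, 17), (-7, 35), (-6, 37), (-6, 38), (-5, 38), (-4, 37), (-3, 37), (-2, 38), (-1, 38), (-1, 37), (0, 37), (1, 37), (2, 34), (3, 17), (4, 17), (5, 17), (6, 17), (7, 18), (8, 16), (9, 17), (10, 17), (10, 17)]
248 [(-10, 16), (-9, 17), (-7, 35), (-7, 36), (-6, 37), (-5, 36), (-4, 37), (-3, 38), (-2, 37), (-2, 39), (-1, 38), (0, 37), (1, 36), (2, 34), (3, 18), (4, 18), (5, 17), (6, 17), (7, 17), (8, 17), (9, 17), (10, 16), (11, 17)]
```

```bash
python3 -m crank '[[[0,0,-30],0,195],[[0,0,-45],0,195],[[-35,-25,-45],0,195],[[-75,-50,-45],0,195],[[-97,-57,-45],0,195],[[-97,-57,-45],0,195],[[-97,-57,-35],0,195],[[-97,-57,-35],0,195]]'
python3 - <<'E'
from h import *
c=snap('wrist','w6')
s=get_state();T=R.from_quat(s['tcp_rot'])
for v in (170,180,190,200,210,220,230,240,250):
    P=np.array([T.inv().apply(atd(c,u,v)-s['eef_pos']).tolist()+[atd(c,u,v)[2]] for u in range(290,350,3)])*1000
    print(v,round(P[10][0]),[(round(p[1]),round(p[3])) for p in P if p[3]>25])
E
```

```text
time: 4.45
eef_pos: [0.5664, -0.0808, 0.0598]
tcp_rot: [0.662, 0.749, -0.0, -0.001]
contact_force: [-0.7, 1.3, 0.4]
opening: 0.235
finger_force: 0.0
170 37 [(-13, 43), (-12, 45), (-10, 47), (-9, 49), (-7, 50), (-6, 49), (-5, 50), (-3, 52), (-2, 50), (-1, 52), (1, 51), (2, 51), (3, 51), (5, 51), (6, 50), (7, 51), (9, 50), (10, 49), (11, 47), (13, 45)]
180 33 [(-12, 45), (-10, 47), (-9, 48), (-7, 50), (-6, 50), (-5, 51), (-3, 51), (-2, 52), (-1, 51), (1, 51), (2, 51), (3, 52), (5, 52), (6, 50), (7, 50), (9, 49), (10, 49), (12, 47)]
190 26 [(-4, 39), (-2, 40), (-1, 41), (1, 41), (2, 41), (4, 39), (5, 38)]
200 21 [(-4, 39), (-2, 41), (-1, 41), (1, 41), (2, 40), (4, 40), (5, 38)]
210 15 [(-4, 38), (-2, 40), (-1, 40), (1, 41), (2, 40), (4, 39), (5, 38)]
220 11 [(-4, 37), (-2, 39), (-1, 41), (1, 42), (2, 41), (4, 39), (5, 38)]
230 5 [(-4, 38), (-2, 39), (-1, 41), (1, 41), (2, 41), (4, 40), (5, 39)]
240 -1 [(-12, 67), (-11, 67), (-4, 38), (-2, 39), (-1, 41), (1, 40), (2, 41), (4, 40), (5, 38), (9, 64), (10, 68), (12, 67)]
250 -6 [(-11, 76), (-11, 71), (-4, 39), (-2, 39), (-1, 41), (1, 41), (2, 42), (4, 40), (5, 37), (-1, 202), (9, 66), (10, 77), (11, 77)]
```

```bash
python3 -m crank '[[[1,0,20],0,195],[[1,0,33],0,195],[[1,5,33],0,195],[[1,10,33],0,195],[[1,14,33],0,195],[[1,18,33],0,195],[[1,22,33],0,195],[[1,26,33],0,195],[[1,30,33],0,195],[[1,30,33],0,195]]'
cat >> h.py <<'E'
def look(fn):
    c=snap('wrist',fn);s=get_state();T=R.from_quat(s['tcp_rot'])
    for v in (208,228,248):
        P=np.array([T.inv().apply(atd(c,u,v)-s['eef_pos']).tolist()+[atd(c,u,v)[2]] for u in range(294,344,3)])*1000
        print(v,[(round(p[1]),round(p[3])) for p in P if p[3]>25])
    print(s['eef_pos'],s['contact_force'])
E
python3 -c "
from h import *
look('w7')"
```

```text
time: 5.5
eef_pos: [0.5976, -0.0773, 0.0285]
tcp_rot: [0.663, 0.749, 0.0, 0.0]
contact_force: [1.0, -0.8, 0.3]
opening: 0.24
finger_force: 0.0
208 [(-7, 37), (-6, 40), (-4, 40), (-3, 40), (-2, 41), (-1, 41), (0, 40), (1, 39)]
228 [(-7, 39), (-6, 40), (-5, 41), (-3, 41), (-2, 41), (-1, 40), (0, 40), (1, 39)]
248 [(-10, 34), (0, 171), (-7, 38), (-6, 40), (-5, 42), (-3, 41), (-2, 41), (-1, 40), (0, 40), (1, 37), (10, 39)]
[ 0.59718295 -0.07726818  0.02839904] [ 0.71473355 -0.18704185 -0.94234605]
```

```bash
python3 -m crank '[[[0,4,1],0,195],[[0,8,1],0,195],[[0,12,1],0,195],[[0,16,1],0,195],[[0,20,1],0,195],[[0,24,1],0,195],[[0,28,1],0,195],[[0,28,1],0,195]]'; python3 -c "
from h import *
look('w8')"
```

```text
time: 6.35
eef_pos: [0.6253, -0.0738, 0.0274]
tcp_rot: [0.663, 0.749, 0.0, 0.0]
contact_force: [-0.5, 0.3, -0.6]
opening: 0.232
finger_force: 0.0
208 [(-8, 35), (-7, 37), (-6, 38), (-5, 38), (-3, 37), (-2, 38), (-1, 38), (0, 36)]
228 [(-9, 34), (-7, 37), (-6, 39), (-5, 38), (-3, 37), (-2, 37), (-1, 37), (0, 36)]
248 [(-10, 32), (-7, 36), (-6, 38), (-5, 38), (-4, 38), (-2, 36), (-1, 37), (0, 36), (10, 39)]
[ 0.624952   -0.07379052  0.02730232] [ 0.45682888 -0.88921889 -0.86019354]
```

```bash
python3 -m crank '[[[0,-4,0],0,195],[[0,-4,-30],0,195],[[0,-4,-48],0,195],[[45,-20,-48],0,195],[[93,-30,-48],0,195],[[140,-40,-48],0,195],[[185,-50,-48],0,195],[[210,-54,-48],0,195],[[210,-54,-33],0,195],[[210,-54,-33],0,195]]'; python3 -c "
from h import *
look('w9')"
```

```text
time: 7.4
eef_pos: [0.5435, 0.128, 0.0581]
tcp_rot: [0.662, 0.749, -0.002, -0.001]
contact_force: [-0.5, -0.2, -0.6]
opening: 0.232
finger_force: 0.0
208 [(-4, 38), (-2, 40), (-1, 40), (1, 40), (2, 40), (4, 40), (5, 38)]
228 [(-4, 38), (-2, 40), (-1, 40), (1, 41), (2, 40), (4, 40), (5, 38)]
248 [(-11, 63), (-4, 38), (-2, 40), (-1, 41), (1, 41), (2, 41), (4, 39), (5, 38), (9, 69)]
[0.54433096 0.12733872 0.05876869] [ 0.21260181  0.64245163 -0.39254387]
```

```bash
python3 -m crank '[[[0,0,20],0,195],[[0,0,31],0,195],[[0,4,31],0,195],[[0,8,31],0,195],[[0,12,31],0,195],[[0,16,31],0,195],[[0,20,31],0,195],[[0,24,31],0,195],[[0,27,31],0,195],[[0,27,31],0,195]]'; python3 -c "
from h import *
look('w10')"
```

```text
time: 8.45
eef_pos: [0.5728, 0.1314, 0.0295]
tcp_rot: [0.663, 0.749, 0.0, 0.0]
contact_force: [-0.6, -0.2, -0.1]
opening: 0.236
finger_force: 0.0
208 [(-8, 41), (-7, 43), (-6, 45), (-4, 43), (-3, 43), (-2, 45), (-1, 43), (0, 43), (1, 40)]
228 [(-8, 40), (-7, 42), (-6, 43), (-5, 44), (-3, 44), (-2, 44), (-1, 43), (0, 42), (1, 39)]
248 [(-10, 35), (-7, 42), (-6, 44), (-5, 45), (-3, 45), (-2, 44), (-1, 43), (0, 43), (1, 42), (10, 40)]
[0.57251471 0.13137286 0.0293673 ] [-0.43353328 -0.26949572  0.77241405]
```

```bash
python3 -m crank '[[[0,4,2],0,195],[[0,8,2],0,195],[[0,12,2],0,195],[[0,16,2],0,195],[[0,20,2],0,195],[[0,24,2],0,195],[[0,28,2],0,195],[[0,28,2],0,195]]'; python3 -c "
from h import *
look('w11')"
```

```text
time: 9.3
eef_pos: [0.6008, 0.1347, 0.0275]
tcp_rot: [0.663, 0.749, 0.0, 0.0]
contact_force: [0.2, -0.6, 0.1]
opening: 0.236
finger_force: 0.0
208 [(-8, 36), (-7, 37), (-6, 37), (-5, 39), (-3, 40), (-2, 38), (-1, 38), (0, 36)]
228 [(-8, 35), (-7, 37), (-6, 38), (-5, 37), (-3, 39), (-2, 37), (-1, 37), (0, 36)]
248 [(-10, 33), (-7, 37), (-6, 38), (-5, 38), (-3, 38), (-2, 38), (-1, 38), (0, 37), (10, 38)]
[0.60041485 0.13476193 0.02736934] [-0.41446701  0.12082611 -0.26673127]
```

View pics/w11.png

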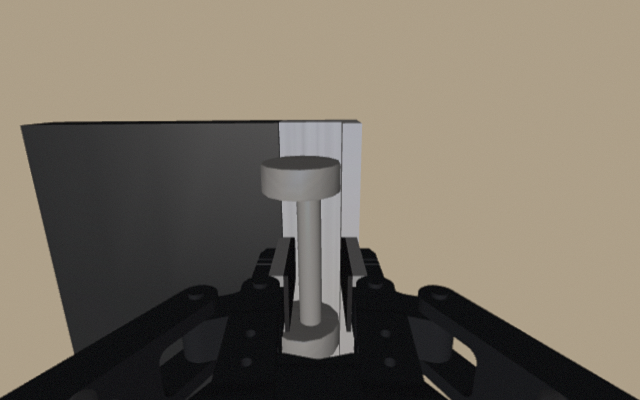

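```bash
python3 -m crank '[[[0,2,0],0,195],[[0,2,0],0,195],[[0,-3,0],0,195],[[0,-3,0],0,195],[[0,-3,0],0,195]]'; python3 -c "
from h import *
look('w12')
c=load('w12');s=get_state();T=R.from_quat(s['tcp_rot'])
for v in (185,192):
  P=[atd(c,u,v) for u in range(255,365,4)]
  print([(round(T.inv().apply(p-s['eef_pos'])[1]*1000),round(p[2]*1000)) for p in P])"
```

```text
time: 9.85
eef_pos: [0.5968, 0.1344, 0.0273]
tcp_rot: [0.663, 0.749, -0.0, -0.0]
contact_force: [-0.1, -0.6, 0.8]
opening: 0.24
finger_force: 0.0
208 [(0, 36), (1, 39), (2, 36), (3, 37), (4, 37), (6, 37), (7, 37), (8, 34)]
228 [(0, 36), (1, 36), (2, 38), (3, 38), (5, 38), (6, 37), (7, 36), (8, 34)]
248 [(-11, 33), (0, 36), (1, 37), (2, 38), (3, 37), (5, 39), (6, 37), (7, 36), (10, 38)]
[0.59697625 0.13437177 0.0273528 ] [1.37389858 0.18547973 0.12894478]
[(-28, 20), (-26, 21), (-25, 20), (-23, 20), (-21, 20), (-19, 20), (-18, 19), (-14, 41), (-12, 41), (-10, 44), (-9, 46), (-7, 46), (-6, 48), (-4, 48), (-3, 49), (-1, 48), (0, 49), (1, 48), (3, 48), (4, 49), (6, 47), (7, 47), (9, 46), (10, 45), (12, 44), (14, 41), (16, 33), (19, 24)]
[(-28, 20), (-26, 20), (-25, 19), (-23, 20), (-21, 20), (-19, 20), (-18, 19), (-14, 41), (-12, 43), (-10, 44), (-9, 47), (-7, 46), (-6, 47), (-4, 48), (-3, 49), (-1, 49), (0, 49), (1, 49), (3, 48), (4, 48), (6, 48), (7, 47), (9, 46), (11, 44), (12, 43), (14, 41), (17, 25), (19, 23)]
```

```bash
python3 -m crank '[[[0,4,0],0,195],[[0,4,0],0,215],[[0,4,0],0,235],[[0,4,0],0,255],[[0,4,0],0,255],[[0,4,0],0,255]]' 50 && python3 -m crank '[[[0,0,-5],0,255],[[0,0,-20],0,255],[[0,0,-60],0,255],[[0,0,-100],0,255],[[0,0,-130],0,255],[[30,0,-130],0,255],[[70,-15,-130],0,255],[[100,-30,-130],0,255],[[100,-30,-130],0,255]]' ; python3 -c "
from h import *
snap('wrist','w13')"
```

```text
time: 10.5
eef_pos: [0.6014, 0.1348, 0.0276]
tcp_rot: [0.663, 0.749, 0.0, 0.0]
contact_force: [-0.4, -1.7, 2.3]
opening: 0.09
finger_force: 48.9
time: 11.4
eef_pos: [0.5566, 0.2335, 0.1578]
tcp_rot: [0.661, 0.75, -0.0, -0.001]
contact_force: [1.4, 0.1, -1.7]
opening: 0.087
finger_force: 49.0
```

View pics/w13.png

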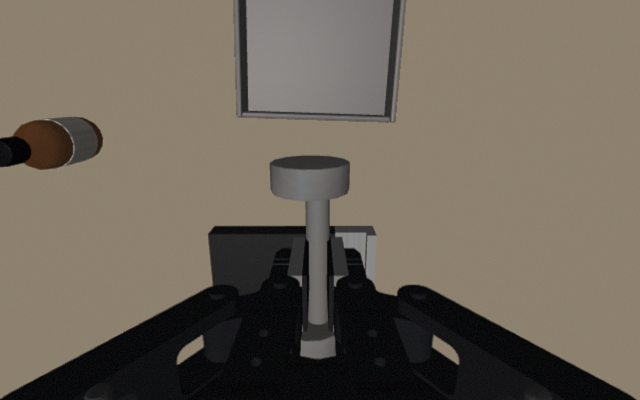

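```bash
python3 -c "
from h import *
c=load('w13');s=get_state();T=R.from_quat(s['tcp_rot'])
a=atz(c,237,116,.032);b=atz(c,396,121,.032);d=(b-a);print(a,b,np.linalg.norm(d));d/=np.linalg.norm(d)
ctr=(a+b)/2+.06*np.array([-d[1],d[0],0]);print(ctr)
print('shift',T.inv().apply(ctr-s['eef_pos'])*1000,'edge dir in tool',T.inv().apply(d))
print(s['opening'],s['eef_pos'])"
```

```text
[0.48934564 0.27990653 0.032     ] [0.6086232  0.29129491 0.032     ] 0.11981999308992232
[0.54328167 0.34532909 0.032     ]
shift [114.25383549  -0.30834441 125.90682097] edge dir in tool [-3.02791047e-02  9.99541481e-01  5.96511519e-05]
0.08633409538346602 [0.55787818 0.23201286 0.15790844]
```

```bash
python3 -m crank '[[[45,0,0],1,255],[[90,0,0],2,255],[[114,0,0],2,255],[[114,0,40],2,255],[[114,0,80],2,255],[[114,0,115],2,255],[[114,0,130],2,255],[[114,0,136],2,255],[[114,0,138],2,255],[[114,0,138],2,255]]'; python3 -c "
from h import *
look('w14')"
```

```text
time: 12.45
eef_pos: [0.5469, 0.3439, 0.0213]
tcp_rot: [0.676, 0.737, 0.002, 0.001]
contact_force: [0.5, -0.9, -1.5]
opening: 0.084
finger_force: 49.0
208 [(-5, 28), (-4, 30), (-3, 32), (-1, 31), (0, 31), (1, 32), (2, 30), (3, 29)]
228 [(-5, 29), (-4, 30), (-3, 31), (-1, 31), (0, 32), (1, 31), (2, 30), (3, 29)]
248 [(-10, 36), (-9, 37), (-7, 37), (-6, 37), (-5, 36), (-4, 30), (-3, 31), (-1, 32), (0, 32), (1, 32), (2, 29), (3, 36), (5, 37), (6, 36), (7, 37), (8, 36), (9, 37)]
[0.54699962 0.34412095 0.02167256] [ 0.26107095  0.4033061  -1.7336626 ]
```

```bash
python3 -m crank '[[[0,0,3],0,255],[[0,0,5],0,255],[[0,0,5],0,255],[[0,0,5],0,255]]'; python3 -m crank '[[[0,0,0.5],0,255],[[0,0,1],0,255],[[0,0,1],0,255]]'; python3 -c "
from h import *
look('w15')"
```

```text
time: 12.9
eef_pos: [0.5454, 0.3437, 0.0147]
tcp_rot: [0.676, 0.737, 0.0, 0.0]
contact_force: [0.0, 0.4, 0.2]
opening: 0.09
finger_force: 49.1
time: 13.2
eef_pos: [0.5456, 0.3437, 0.0146]
tcp_rot: [0.675, 0.737, 0.0, 0.0]
contact_force: [-2.1, -0.6, 5.4]
opening: 0.093
finger_force: 49.6
208 []
228 [(1, 25)]
248 [(-10, 30), (-8, 30), (-7, 30), (-6, 30), (-5, 30), (-1, 25), (3, 29), (5, 30), (6, 30), (7, 30), (8, 29), (9, 30)]
[0.54560921 0.34375198 0.01456357] [-1.87190515 -1.84195049  5.36068359]
```

```bash
python3 -m crank '[[[0,0,0],0,225],[[0,0,0],0,218],[[0,0,0],0,210],[[0,0,0],0,200],[[0,0,0],0,190],[[0,0,0],0,175],[[0,0,0],0,165],[[0,0,0],0,165],[[0,0,0],0,165],[[0,0,0],0,165]]'; python3 -c "
from h import *
look('w16')"
```

```text
time: 14.25
eef_pos: [0.5453, 0.3436, 0.0133]
tcp_rot: [0.676, 0.737, 0.0, -0.0]
contact_force: [0.7, 0.2, 0.2]
opening: 0.353
finger_force: 0.0
208 []
228 [(2, 25)]
248 []
[0.54524027 0.34360809 0.01331766] [ 0.26542569 -0.22198533 -0.29514607]
```

Released on the floor; retreat upward and back for a final check.

```bash
python3 -m crank '[[[0,0,-15],0,165],[[0,0,-40],0,165],[[0,0,-90],0,165],[[0,0,-140],0,165],[[0,0,-190],0,165],[[-40,0,-230],0,165],[[-85,0,-270],0,165],[[-130,0,-290],0,165],[[-130,0,-290],0,165],[[-130,0,-290],0,165]]'; python3 -c "
from h import *
snap('wrist','w17');c=snap('scene','s17');w=load('w17')
cv2.imwrite('pics/fin.png',np.vstack([cv2.resize(c['frame'][150:300,220:500],(640,343)),w['frame'][:250]]))"
```

```text
time: 15.3
eef_pos: [0.5574, 0.2128, 0.3062]
tcp_rot: [0.677, 0.736, 0.002, 0.001]
contact_force: [-0.7, 0.0, -0.4]
opening: 0.352
finger_force: 0.0
```

View pics/fin.png

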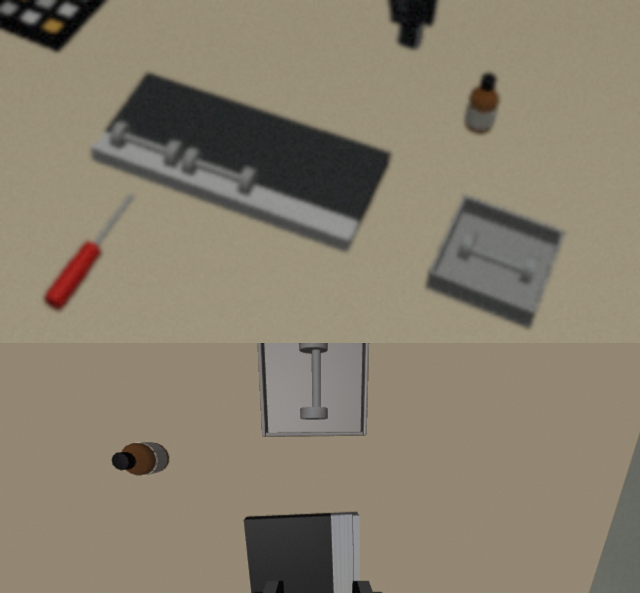

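The picture shows two rollers in the channel (crop 145,145 and 220,170) and the wobbling one lying flat in the tray (497,257); the bystanders are undisturbed.

```bash
python3 -c "
from plant import ctrl
print(ctrl.sign_off())"
```

```text
the job is handed in; nothing more can be done
None
```

I rolled all three rollers into the channel; the one nearest the tray rose 3 mm mid-roll, seen in the wrist camera's depth readings because I pushed the shafts between half-open fingers rather than pressing and feeling. I set that roller down in the grey reject tray, left the two true ones in the channel unlifted, and handed the job in at about 15 s (no verdict shown).

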